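# Slide the drained pans under the low wire risers

## Robot

A 6-joint arm with a two-finger parallel gripper is mounted at the origin on the work surface. World frame = base frame: x ahead of the robot, y to its left, z up, the work surface at z = 0. Lengths are in m, angles in rad, forces in N, time in s.
With the tool pointing down it reaches from about 0.35 to 0.975 m from the base axis. Payload 4.9 kg.
Tool frame: the origin (TCP) lies midway between the tips of the shut fingers; the grasp point (between the pads) lies 19 mm behind it; z points along the fingers, y is the line along which they close (so a half turn about z gives the same grasp; the last joint's range is limited). The gripper opens to 85 mm and grips with 20 to 120 N. Pads are 22 mm wide; open, the fingers measure 114 mm over their backs; the gripper's body (76 mm by 85 mm) begins 54 mm behind the grasp point. The pads swing forward as they close: fully open they stand 13 mm farther back than shut.
Start: joints at [-1.305, 0.053, 1.613, -0, 1.476, -0.119], TCP at [0.235, -0.579, 0.231] pointing down, gripper open.
Joint ranges: [-3.01, 3.01], [-1.01, 2.22], [0.06, 2.58], [-1.02, 4.17], [0.09, 2.62], [-3.14, 3.14]. Speed limits (rad/s): [2.57, 2.57, 3.14, 3.14, 3.14, 3.14].

## Interface

Orientations are given as a unit quaternion [w, x, y, z].
In Python, from plant import * gives the robot as it stands.
- The arm moves only by the tool jog_arm, never from a script. Its argument "targets" is a list of rows, each a list of 3 entries, a list of its own where there are three numbers: the shift along the tool's x, y, z in units of 25 mm (1.0 is 25 mm), then the turn, a rotation vector about the tool's x, y, z in units of 8 degrees (1.0 is 8 degrees), then the opening in per cent of the stroke, from 0 (shut) to 100 (fully open). A call has 1 to 8 rows; each row is the pose to reach, as a shift and turn from the pose commanded when the call began, along the tool's axes at that moment; what a row does not reach only later rows make up. A row lasts 1/8 s, in which the tool goes at most 62.5 mm and 10.7 degrees, less where a joint would pass 70% of its speed; a pose out of reach is approached as far as the arm can. A call with a gripper value outside its range is refused whole. The fingers move at their own pace and stop on an object; the grip force is fixed at half the most. Time passes only in rows, so rows that repeat a pose let the fingers close. It gives the time, the measured TCP pose, the force, the opening and the grip force at its end, in the units of the state.
- state(): the state, without advancing time (a new reading comes with each control period).
- grab_frame(name): name is "scene" or "top" or "wrist"; returns (picture, depth): 384x512x3 uint8, red, green, blue; 384x512 float32, m along the optical axis (not along the pixel's ray), 0 where there is no reading.
- camera_params(name): a dict with "fovy" (degrees; the focal length in pixels is half the picture's height over the tangent of half this angle, whatever the lens; pixels are square), "cx", "cy" (the principal point, pixels), "rvec" (rotation vector, rad) and "tvec" (3), from world to camera coordinates, as OpenCV has them; the wrist camera has in their place "hand_eye" (4x4, takes a point from camera to tool coordinates, whose origin is the TCP and whose axes are the flange's). Camera axes: x right, y down, z forward; pixel columns grow to the right and rows downward; lengths in m; the calibration is good to about 2 mm. The wrist camera is an equidistant fisheye: a pixel r from the principal point sees the ray r / f radians off the axis. A picture is of the moment at which its call begins: read the wrist's pose just before it. camera_params takes no time and is no camera call.
- job_done(): hands the job in; it is judged then, once.
The state is a dict: "time": time; "joint_pos": joint angles; "joint_vel": joint speeds; "joint_efforts": joint torques, N m; "tool_pos": TCP position; "tool_rot": TCP orientation; "contact_force": force on the tool from outside, world axes, zero at the start; "ft_torque": the same for the moment, N m; "gripper_width": opening from 0.0 (shut) to 1.0 (fully open); "grasp_force": force on a finger pad.
Only numpy, scipy, OpenCV 4.12 (cv2) and the standard library are available. Lean on these libraries where they do the work, as an engineer would, in place of code of your own. Each camera call takes 0.05 s, during which the arm holds its last target. There are 200 camera calls.

## Task

Put the two clean upside-down steel pans away: slide the big one under the wide wire riser and the small one under the narrow riser, in from the open front, until no part of either pan sticks out in front of its riser. Keep the pans flat on the table all the way (do not lift or tip them), and leave the tubs on the risers, the utensil pot and the spray bottle where they stand.

Things in the scene. Friction and masses are not known exactly. Their poses are not given: they have to be found in the camera images.
- big_pan: Big steel food pan upside down, loose, 0.3-0.7 kg. Flange on the table 4 mm thick, 176 (its x) x 162 mm (its y). Walls stand 13 mm inside the flange edge and rise to the flat top at 65 mm, leaning in 5 mm (150 x 136 mm at the foot, 140 x 126 at the top, corners rounded 16 mm). Origin: centre of underside. Starts left or right in front of the risers, its x within 0.55 rad of ahead.
- small_pan: Small steel food pan upside down, loose, 0.2-0.45 kg, same make: flange 4 mm thick, 176 (its x) x 108 mm (its y), walls 13 mm inside its edge (150 x 82 mm at the foot, 140 x 72 at the top), 65 mm high. Origin: centre of underside. Starts on the other side from the big pan, its x within 0.55 rad of ahead. Both pans slide on the table with friction about 0.6.
- wide_riser: Wide low riser of bent wire, fixed, left or right. Origin: on the table under mid deck; its x points from the open front to the back. Deck 200 mm deep (x -100 to 100), underside 75, top 83 mm high (10 mm over a pan). Side rails along the table, 8 mm thick, 186 mm clear between. A back bar on the table, near face at x = 91 mm, stops the flange: a pan lengthwise against it has its centre at x = 3 mm.
- narrow_riser: Narrow low riser beside it, fixed, made like the wide one (same depth, heights, back bar, axes and origin), but 132 mm clear between its side rails: the small pan goes in lengthwise, its 176 mm side along the riser's x, with 12 mm to spare on either side (as the big pan has lengthwise in the wide riser).
- wide_tub: White plastic tub upside down on top of the wide riser towards its back, 110 mm across and 85 mm high, loose. Origin: centre of its underside. Leave alone.
- narrow_tub: White plastic tub upside down on top of the narrow riser towards its back, 86 mm across and 100 mm high, loose. Origin: centre of its underside. Leave alone.
- utensil_pot: Steel pot 100 mm across and 134 mm high with utensil handles sticking out up to 200 mm above the table, loose, 0.7 kg. Origin: centre of its underside. Stands beyond a pan at one side of the risers, or between a pan and the robot at the other side. Leave alone.
- spray_bottle: White spray bottle 74 mm across and 202 mm high with a blue trigger head, loose, 0.5 kg. Origin: centre of its underside. Stands at the other of those two places. Leave alone.
Things that resemble listed ones, but are neither listed nor needed, are in the scene too. Leave any red look-alike of the big_pan alone. Leave any red or turquoise look-alike of the small_pan alone.

How it is judged:
At the end, for the whole second after the job is handed in: Each pan lies flat on the table and still under its own riser: the big one under the wide riser, the small one under the narrow one, with its centre within 20 mm of the middle of the deck both ways (so at most about 8 mm of flange shows in front of the deck) (x of big_pan in the frame of wide_riser between -0.02 and 0.02 m and y of big_pan in the frame of wide_riser between -0.02 and 0.02 m and x of small_pan in the frame of narrow_riser between -0.02 and 0.02 m and y of small_pan in the frame of narrow_riser between -0.02 and 0.02 m and height (world z) of each of big_pan, small_pan below 0.004 m and angle between each of big_pan, small_pan's own z axis and vertical below 0.05 rad and linear speed of each of big_pan, small_pan below 0.02 m/s); the robot touches nothing.
It fails at once if a pan is lifted more than 25 mm off the table or tipped by more than 0.25 rad (height (world z) of any of big_pan, small_pan above 0.025 m or angle between any of big_pan, small_pan's own z axis and vertical above 0.25 rad).
It fails at once if a tub, the utensil pot or the spray bottle is shifted by more than 30 mm or knocked over (distance of any of wide_tub, narrow_tub, utensil_pot, spray_bottle from where it was at the start of the episode above 0.03 m or angle between any of utensil_pot, spray_bottle's own z axis and vertical above 0.3 rad).
It also fails if it takes over 72 s, if anything falls off the work surface, if the arm or the gripper's body presses on something with over 40 N, if the wrist force passes 120 N, or if a joint passes its speed limit or range.

## Working session

There is one attempt and no reset: what is moved stays moved. The work goes in short steps, Python scripts to look and compute and a tool call to move; the robot and the scene stay as the last step left them, time stands still between calls to the robot, and variables do not carry over. Pictures are saved under pics/ and viewed, at most 11 in all, crops included, and the job is handed in when it is done.

Besides the shell and the picture viewer there is one more tool, called after ">>>" as name(argument=value, ...) on one line, values as JSON. jog_arm: Moves the arm, as the interface text tells. Its arguments: {"type":"object","properties":{"targets":{"type":"array"}},"required":["targets"]}

```bash
mkdir -p pics; ls; python3 - <<'E'
from plant import *
import cv2,numpy as np
for n in("top","scene"):
    p,d=grab_frame(n); cv2.imwrite(f"pics/{n}0.png",p[:,:,::-1]); np.savez(f"{n}0.npz",p=p,d=d); print(n,camera_params(n))
t=cv2.imread("pics/top0.png");cv2.imwrite("pics/top0.png",cv2.resize(t,(800,600)))
print(state())
E
```

```text
pics
top {'fovy': 52.837803151178505, 'cx': 252.81907715339946, 'cy': 192.5681712065064, 'rvec': array([ 2.18610456, -2.1787399 ,  0.07351199]), 'tvec': array([0.02796264, 0.47642998, 1.61243253])}
scene {'fovy': 46.790938819748256, 'cx': 251.1934801941678, 'cy': 193.35893261047414, 'rvec': array([ 1.33629692,  2.45472118, -0.70020701]), 'tvec': array([ 0.21866661, -0.30085771,  2.20965733])}
{'time': 0.1, 'joint_pos': array([-1.30497848e+00,  5.33324074e-02,  1.61415294e+00,  1.55069472e-05,
        1.47600779e+00, -1.18994097e-01]), 'joint_vel': array([ 6.76190523e-04, -9.94463795e-04, -3.29026559e-03,  1.06446391e-05,
        1.86382155e-03, -6.18351467e-04]), 'joint_efforts': array([ 1.52728494e-04, -3.94905818e+01, -3.71363032e+01, -1.74564484e-04,
        3.87080392e-03, -5.09982627e-06]), 'tool_pos': array([ 0.2344742 , -0.57874214,  0.23016243]), 'tool_rot': array([-9.48246595e-04,  9.81546702e-01,  1.91220208e-01, -6.19990749e-05]), 'contact_force': array([ 0.00581655, -1.01309623,  1.29956173]), 'ft_torque': array([ 0.03171248, -0.02679807, -0.02936569]), 'grasp_force': 0.0, 'gripper_width': 1.0022368216821411}
```

View pics/top0.png

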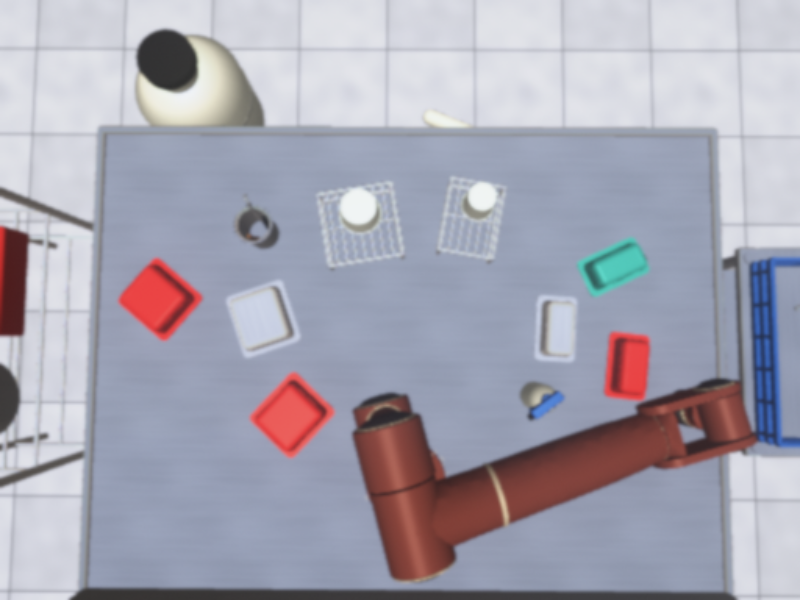

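View pics/scene0.png

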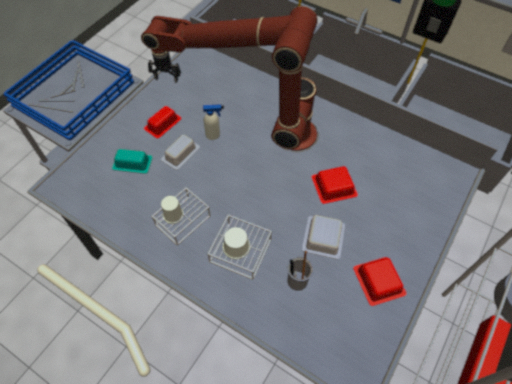

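The top view (800x600) shows the big pan at about (262,318) and the small pan at (556,328). The wide riser is at (360,225), the narrow riser at (472,218), the pot at (256,228) and the spray bottle at (540,400). Red and turquoise look-alikes stand at the outer sides. The scene view agrees.

```bash
cat > h.py <<'E'
import numpy as np,cv2
from plant import *
from scipy.spatial.transform import Rotation as R
def world_pts(n,d):
    c=camera_params(n);f=d.shape[0]/2/np.tan(np.radians(c['fovy'])/2)
    v,u=np.indices(d.shape);X=np.stack([(u-c['cx'])/f*d,(v-c['cy'])/f*d,d],-1)
    return (X-c['tvec'])@R.from_rotvec(c['rvec']).as_matrix()   # R^T (X-t)
def cast(n,uv,z):
    c=camera_params(n);f=192/np.tan(np.radians(c['fovy'])/2);M=R.from_rotvec(c['rvec']).as_matrix()
    uv=np.atleast_2d(uv).astype(float);r=np.c_[(uv-[c['cx'],c['cy']])/f,np.ones(len(uv))]@M;o=-c['tvec']@M
    return o+r*((z-o[2])/r[:,2])[:,None]
def rect(P):
    (cx,cy),(w,h),a=cv2.minAreaRect((P[:,:2]*1000).astype(np.float32)); 
    return np.round([cx,cy,w,h,a],1)
E
python3 - <<'E'
from h import *
z=np.load("top0.npz");p,d=z['p'],z['d'];W=world_pts("top",d)
hsv=cv2.cvtColor(p,cv2.COLOR_RGB2HSV)
print("table z",np.median(W[300:340,80:150,2]))
k=.64
def box(x0,x1,y0,y1):
    m=np.zeros(d.shape,bool);m[int(y0*k):int(y1*k),int(x0*k):int(x1*k)]=1;return m&(d>0)
for n,b in dict(big=(215,310,270,365),small=(525,590,285,370),wide=(305,412,170,280),narrow=(430,515,165,272),pot=(225,285,185,255),spray=(512,570,375,424)).items():
    m=box(*b);h=W[...,2]
    print(n,"hist",np.histogram(h[m],[-.02,.01,.03,.05,.06,.07,.08,.09,.1,.15,.25])[0])
    if n in("big","small"):
        s=m&(h>.055)&(h<.075);print(" depth top",rect(W[s]))
        # flange by colour: brighter / less saturated than table
        print(" table hsv",np.median(hsv[m&(h<.01)],0),"top",np.median(hsv[s],0))
        g=(m&(hsv[...,1]<38)).astype(np.uint8);c=max(cv2.findContours(g,0,1)[0],key=cv2.contourArea)[:,0]
        print(" colour",rect(cast("top",c,.004)))
    elif n in("wide","narrow"):
        s=m&(h>.07)&(h<.092);print(" deck",rect(W[s]),s.sum())
        g=m&(hsv[...,1]<30)&(h<.1);v,u=np.nonzero(g);print(" colour",rect(cast("top",np.c_[u,v],.079)))
        s=m&(h>.12);print(" tub",W[s].mean(0))
    else: s=m&(h>.05);print(W[s].min(0),W[s].max(0),np.median(W[s],0))
cv2.imwrite("pics/crop.png",cv2.resize(p[100:275,130:390,::-1],None,fx=3,fy=3,interpolation=2))
E
```

```text
table z 0.0020088171781560316
big hist [2465  125   76  154  755  129    0    0    0    0]
 depth top [429.5 388.6 140.  128.8  18.7]
 table hsv [113.  39. 182.] top [112.  28. 226.]
 colour [427.8 390.7 189.6 173.1  19.3]
small hist [1439   91   79  117  436   45    0    0    0    0]
 depth top [ 406.  -401.2   72.   139.7   86.4]
 table hsv [112.  41. 184.] top [110.  26. 224.]
 colour [ 404.8 -403.4  116.2  181.4   86.4]
wide hist [3452  101    5    1    2  125  505   72  102  445]
 deck [675.4 124.  201.9 202.2   9.6] 660
 colour [672.1 121.8 208.6 206.6   9.5]
 tub [0.69448691 0.12105903 0.16435209]
narrow hist [2699   64    8    2    1  109  392   57   77  303]
 deck [ 691.6 -169.   148.3  201.    79.7] 522
 colour [ 689.1 -168.4  155.7  213.5   79.8]
 tub [ 0.71658872 -0.17728995  0.1747912 ]
pot hist [1145   64   51   26   26   29   28   30  254   50]
[0.61448343 0.34327532 0.05012207] [0.72528806 0.4413059  0.20894303] [0.66918305 0.39133415 0.12735612]
spray hist [701  21  17   9   7   7  15   7 155 206]
[ 0.1848986  -0.36914156  0.05092677] [ 0.26291209 -0.2831389   0.21352447] [ 0.2300278  -0.32228817  0.15308843]
```

View pics/crop.png

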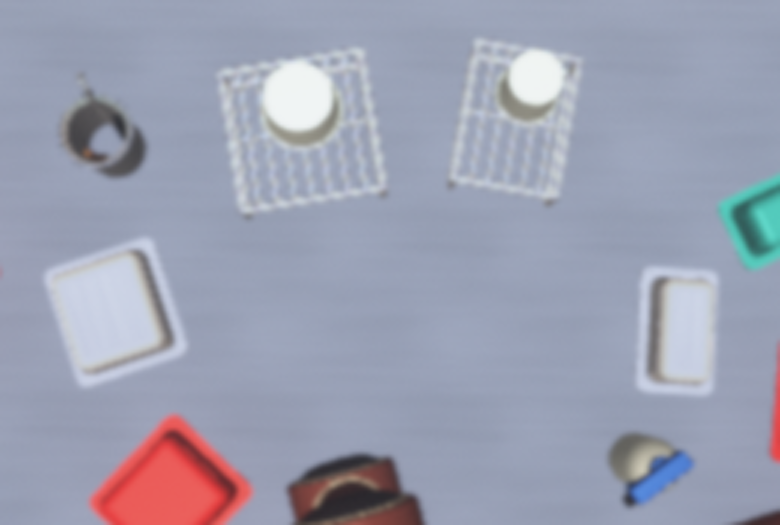

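The crop confirms the yaw signs. The wide riser leans left (+9.6°), the narrow one leans right (-10.3°), the big pan is at +18.7° and the small pan at -3.6°. Measured top sizes (140x129, 140x72) and decks (202x202, 148x201) match the specs.

The small pan's width lets me grip it across its walls and slide it, so I'll do that first.

```bash
cat >> h.py <<'E'
BIG=(.675,.1235,np.radians(9.6)); NAR=(.6905,-.169,np.radians(-10.3))   # riser poses
def place(f,x,y=0):   # point in a frame -> world xy
    return np.array(f[:2])+np.array([[np.cos(f[2]),-np.sin(f[2])],[np.sin(f[2]),np.cos(f[2])]])@[x,y]
def row(p,yaw,tilt=0,q=None):   # yaw,tilt in degrees: numbers for jog_arm from current pose
    s=state();w=s['tool_rot'];C=R.from_quat(np.r_[w[1:],w[0]])
    D=R.from_euler('zyx',[yaw,-tilt,180],degrees=True);D=min([D,D*R.from_euler('z',180,degrees=True)],key=lambda D:(C.inv()*D).magnitude())
    print("row",np.round(C.inv().apply(np.array(p)-s['tool_pos'])/.025,2),np.round(np.degrees((C.inv()*D).as_rotvec())/8,2))
E
python3 -c "
from h import *
row([.361,-.399,.15],-3.6)"
```

```text
row [ 7.39 -4.76  3.22] [-0.01  0.    2.31]
```

```bash
sed -i "s/'zyx',\[yaw/'ZYX',[yaw/" h.py; python3 -c "
from h import *
row([.361,-.399,.15],-3.6)"
```

```text
row [ 7.39 -4.76  3.22] [-0.01  0.    3.21]
```

>>> jog_arm(targets=[[[7.4,-4.76,0],[0,0,3.2],100],[[7.4,-4.76,0],[0,0,3.2],100],[[7.4,-4.76,0],[0,0,3.2],100],[[7.4,-4.76,3.2],[0,0,3.2],100],[[7.4,-4.76,3.2],[0,0,3.2],100],[[7.4,-4.76,3.2],[0,0,3.2],100]])

```text
time: 0.85
tool_pos: [0.3606, -0.3973, 0.1483]
tool_rot: [-0.002, 1.0, -0.03, -0.002]
contact_force: [-0.1, -0.9, 0.3]
gripper_width: 0.999
grasp_force: 0.0
```

```bash
cat >> h.py <<'E'
def wrist():   # world points seen by the wrist camera
    s=state();p,d=grab_frame("wrist");c=camera_params("wrist");f=192/np.tan(np.radians(c['fovy'])/2)
    v,u=np.indices(d.shape);x,y=u-c['cx'],v-c['cy'];r=np.hypot(x,y)+1e-9;th=r/f;t=np.tan(np.minimum(th,1.5))
    X=np.stack([x/r*t*d,y/r*t*d,d],-1);H=c['hand_eye'];w=s['tool_rot']
    W=R.from_quat(np.r_[w[1:],w[0]]).apply((X.reshape(-1,3)@H[:3,:3].T+H[:3,3])).reshape(X.shape)+s['tool_pos']
    W[(d<=0)|(th>1.3)]=np.nan;return p,W
E
python3 - <<'E'
from h import *
p,W=wrist();cv2.imwrite("pics/w1.png",p[:,:,::-1])
h=W[...,2];print(camera_params("wrist")['fovy'],np.nanmedian(h))
s=(h>.058)&(h<.072)&(np.hypot(W[...,0]-.4055,W[...,1]+.402)<.1);print(s.sum(),rect(W[s]),np.median(h[s]))
row([.361,-.399,.033],-3.6)
E
```

```text
65.70646984690485 0.0012094061420268726
13468 [ 408.5 -403.    67.9  136.1   86.7] 0.06506754751082278
row [0.   0.01 4.7 ] [-0.01  0.01  0.01]
```

View pics/w1.png

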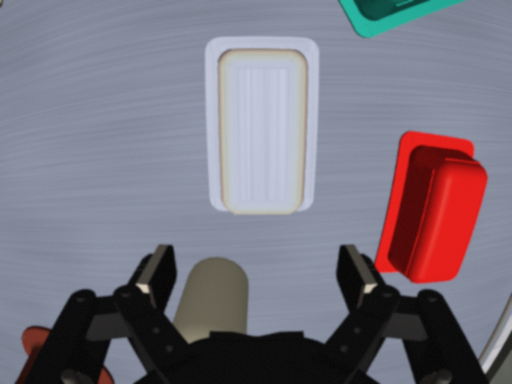

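The wrist view shows the pan top at columns 219-307, rows 50-213, centred between the fingers. The spray bottle stands close behind at about (215,300), so I'll grip further forward and then drag the pan clear.

>>> jog_arm(targets=[[[2.6,0.06,0],[0,0,0],100],[[2.6,0.06,1],[0,0,0],100],[[2.6,0.06,4.6],[0,0,0],100],[[2.6,0.06,4.6],[0,0,0],100],[[2.6,0.06,4.6],[0,0,0],100],[[2.6,0.06,4.6],[0,0,0],0],[[2.6,0.06,4.6],[0,0,0],0],[[2.6,0.06,4.6],[0,0,0],0]])

```text
time: 1.9
tool_pos: [0.4275, -0.4073, 0.04]
tool_rot: [0.002, 1.0, -0.031, 0.002]
contact_force: [-1.3, -0.8, 7.1]
gripper_width: 0.827
grasp_force: 68.0
```

```bash
python3 - <<'E'
from h import *
s=state();print(s['tool_pos'],s['gripper_width'],s['grasp_force'],s['contact_force'])
a=np.degrees(NAR[2]); q=place(NAR,-235); print("pan pre",q)
P=place((q[0],q[1],NAR[2]),.02) if 0 else place(NAR,-.235+.02)
row([*P,s['tool_pos'][2]],a)
E
```

```text
[ 0.42753978 -0.40729462  0.03996323] 0.826933374595217 68.02445211913437 [-1.34668277 -0.83386837  7.0763598 ]
pan pre [-230.52248391   41.84952055]
row [  1.36 -11.18  -0.04] [ 0.03 -0.03  0.84]
```

>>> jog_arm(targets=[[[0.2,-1.6,0],[0,0,0.12],0],[[0.4,-3.2,0],[0,0,0.24],0],[[0.6,-4.8,0],[0,0,0.36],0],[[0.8,-6.4,0],[0,0,0.48],0],[[1.0,-8.0,0],[0,0,0.6],0],[[1.2,-9.6,0],[0,0,0.72],0],[[1.36,-11.18,0],[0,0,0.84],0],[[1.36,-11.18,0],[0,0,0.84],0]])

```text
time: 2.9
tool_pos: [0.4807, -0.1263, 0.04]
tool_rot: [-0.001, 0.996, -0.089, 0.004]
contact_force: [0.5, 8.1, 9.2]
gripper_width: 0.827
grasp_force: 70.9
```

>>> jog_arm(targets=[[[0,0,0],[0,0,0],100],[[0,0,0],[0,0,0],100],[[0,0,-2.2],[0,0,0],100],[[-2.8,0,-4],[0,0,0],100],[[-2.8,0,-4],[0,0,0],100],[[-2.8,0,-4],[0,0,0],100]])

```text
time: 3.65
tool_pos: [0.4086, -0.1164, 0.1374]
tool_rot: [0.001, 0.996, -0.09, 0.002]
contact_force: [0.0, 0.0, -0.4]
gripper_width: 0.998
grasp_force: 0.0
```

```bash
python3 - <<'E'
from h import *
p,W=wrist();cv2.imwrite("pics/w2.png",p[:,:,::-1])
s=state();print(s['tool_pos'],s['contact_force'])
h=W[...,2];q=place(NAR,-.235);print(q)
m=(h>.058)&(h<.070)&(np.hypot(W[...,0]-q[0],W[...,1]-q[1])<.1);r=rect(W[m]);print(r)
m=(h>.072)&(h<.09)&(np.hypot(W[...,0]-NAR[0],W[...,1]-NAR[1])<.14);print("deck",m.sum(),rect(W[m]))
E
```

```text
[ 0.40864964 -0.11628402  0.13652478] [1.1308898  0.02983152 0.02898173]
[ 0.45928702 -0.12698148]
[ 462.6 -122.1   68.5  135.4   79.4]
deck 0 [0. 0. 0. 0. 0.]
```

View pics/w2.png

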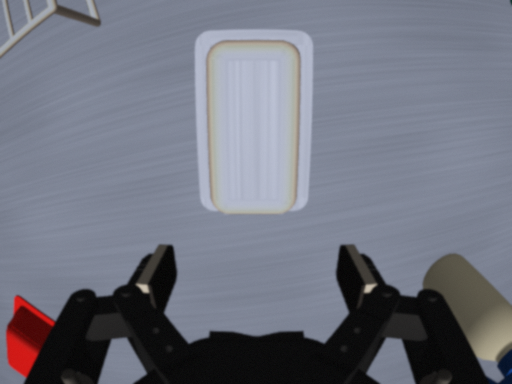

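The wrist view shows the pan centred at about (253,127) and square to the tool. By depth it is at (0.4626,-0.1221), 5 mm left of the narrow riser's axis.

```bash
python3 - <<'E'
from h import *
row([.4184,-.114,.0365],-10.4)
# afterwards, from that pose to riser frame
a=np.radians(-10.4);t=place(NAR,-.120)-[.4184,-.114];print(np.array([t@[np.cos(a),np.sin(a)],t@[np.sin(a),-np.cos(a)]])/.025)
E
```

```text
row [ 0.36 -0.16  4.  ] [ 0.   -0.01  0.01]
[6.30234132 0.20746444]
```

>>> jog_arm(targets=[[[0.36,-0.16,2],[0,0,0],100],[[0.36,-0.16,4],[0,0,0],100],[[0.36,-0.16,4],[0,0,0],100],[[0.36,-0.16,4],[0,0,0],0],[[0.36,-0.16,4],[0,0,0],0],[[0.36,-0.16,4],[0,0,0],0]])

```text
time: 4.45
tool_pos: [0.4191, -0.1139, 0.0375]
tool_rot: [0.0, 0.996, -0.09, 0.001]
contact_force: [0.2, -1.1, -3.5]
gripper_width: 0.843
grasp_force: 69.3
```

>>> jog_arm(targets=[[[0.9,0.2,0],[0,0,0],0],[[1.8,0.2,0],[0,0,0],0],[[2.7,0.2,0],[0,0,0],0],[[3.6,0.2,0],[0,0,0],0],[[4.5,0.2,0],[0,0,0],0],[[5.4,0.2,0],[0,0,0],0],[[6.2,0.2,0],[0,0,0],0],[[6.2,0.2,0],[0,0,0],0]])

```text
time: 5.45
tool_pos: [0.5713, -0.1464, 0.0373]
tool_rot: [0.0, 0.996, -0.089, 0.001]
contact_force: [0.3, -0.7, -2.9]
gripper_width: 0.841
grasp_force: 69.9
```

>>> jog_arm(targets=[[[0,0,0],[0,0,0],100],[[0,0,0],[0,0,0],100],[[0,0,-2.4],[0,0,0],100],[[0,0,-4.0],[0,0,0],100],[[-4,0,-4.8],[0,0,0],35],[[-4,0,-4.8],[0,0,0],35]])

```text
time: 6.2
tool_pos: [0.47, -0.1279, 0.1575]
tool_rot: [0.0, 0.996, -0.09, 0.001]
contact_force: [0.1, 0.4, -0.3]
gripper_width: 0.608
grasp_force: 0.0
```

```bash
python3 - <<'E'
from h import *
p,W=wrist();h=W[...,2]
q=place(NAR,-.08);m=(h>.055)&(h<.070)&(np.hypot(W[...,0]-q[0],W[...,1]-q[1])<.1);print("pan top",m.sum(),rect(W[m]))
m=(h>.0735)&(h<.09)&(np.hypot(W[...,0]-NAR[0],W[...,1]-NAR[1])<.14);print("deck",m.sum(),rect(W[m]))
for x,z in((-.21,.10),(-.21,.014),(-.078,.014)): row([*place(NAR,x),z],-10.3,45)
p,d=grab_frame("top");cv2.imwrite("pics/t1.png",cv2.resize(p[80:230,250:410,::-1],None,fx=3.5,fy=3.5,interpolation=2))
E
```

```text
pan top 6864 [ 594.  -152.   100.7  108.2   31.5]
deck 3387 [ 609.9 -153.8  147.9   30.2   80.1]
row [0.71 0.06 2.28] [0.   5.64 0.  ]
row [0.72 0.06 5.72] [0.   5.64 0.  ]
row [6.   0.06 5.72] [0.   5.64 0.  ]
```

View pics/t1.png

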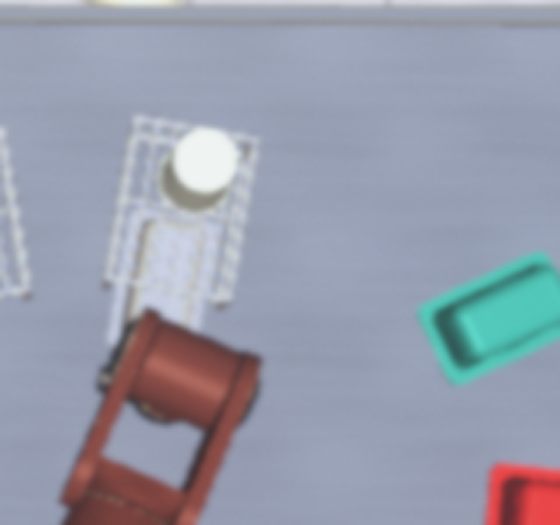

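The top crop shows the small pan inside the narrow riser, front part under the deck with its rear still out at about (160,320). Next I'll push it home from behind with the tool tilted.

>>> jog_arm(targets=[[[0.7,0.06,2.3],[0,1.3,0],35],[[0.7,0.06,2.3],[0,2.6,0],35],[[0.7,0.06,2.3],[0,3.9,0],35],[[0.7,0.06,2.3],[0,5.2,0],35],[[0.7,0.06,4],[0,5.64,0],35],[[0.7,0.06,5.7],[0,5.64,0],35],[[0.7,0.06,5.7],[0,5.64,0],35]])

```text
time: 7.18
tool_pos: [0.4857, -0.1312, 0.0094]
tool_rot: [0.032, 0.921, -0.084, 0.378]
contact_force: [-0.4, 0.2, -0.5]
gripper_width: 0.351
grasp_force: 0.0
```

```bash
python3 - <<'E'
from h import *
s=state();print(s['tool_pos'],s['joint_pos'],s['contact_force'])
for x in(-.12,-.078): row([*place(NAR,x),.014],-10.3,45)
E
```

```text
[ 0.48572093 -0.13124535  0.00944503] [-0.56317198 -0.34092691  2.53012158  0.91880474  0.34021735  0.40426753] [-0.42107999  0.18717169 -0.48415486]
row [2.64 0.02 2.35] [-0.02  0.04 -0.02]
row [3.83 0.02 3.53] [-0.02  0.04 -0.02]
```

>>> jog_arm(targets=[[[0.55,0,0.3],[0,0,0],35],[[1.1,0,0.85],[0,0,0],35],[[1.7,0,1.4],[0,0,0],35],[[2.2,0,1.9],[0,0,0],35],[[2.65,0,2.35],[0,0,0],35],[[3.1,0,2.8],[0,0,0],35],[[3.5,0,3.2],[0,0,0],35],[[3.75,0,3.45],[0,0,0],35]])

```text
time: 8.18
tool_pos: [0.6155, -0.156, 0.022]
tool_rot: [0.035, 0.919, -0.082, 0.384]
contact_force: [-5.5, 1.3, 5.2]
gripper_width: 0.346
grasp_force: 3.3
```

```bash
python3 - <<'E'
from h import *
s=state();print(s['tool_pos'],s['contact_force'])
row([*place(NAR,-.078),.014],-10.3,45)
p,d=grab_frame("scene");cv2.imwrite("pics/s1.png",cv2.resize(p[130:260,120:290,::-1],None,fx=4,fy=4,interpolation=2))
E
```

```text
[ 0.6155296  -0.15600049  0.0219532 ] [-5.47704295  1.34151691  5.22576354]
row [-0.28 -0.02  0.17] [-0.   -0.04  0.01]
```

View pics/s1.png

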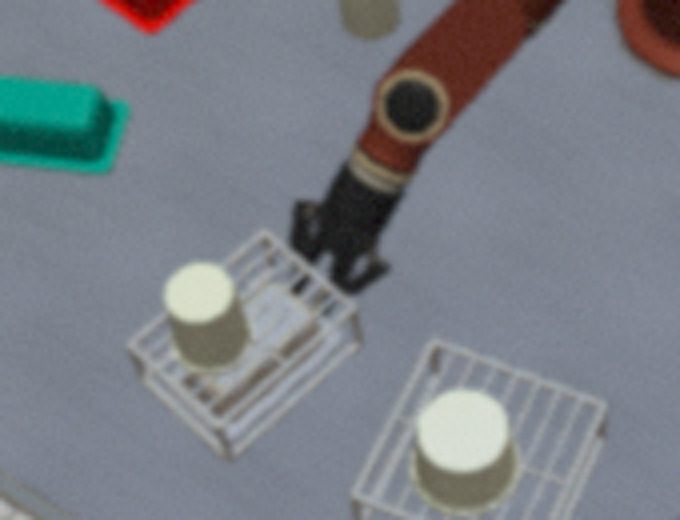

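The scene crop shows the small pan fully under the narrow riser, with the fingertips at its rear wall just under the deck front at about (310,280). Next I'll back out along the tool axis and go over to the big pan.

>>> jog_arm(targets=[[[-1,0,-1],[0,0,0],35],[[-2,0,-2.5],[0,0,0],35],[[-3,0,-4.5],[0,0,0],100],[[-2,0,-7],[0,-1.2,0],100],[[-1,0,-9],[0,-2.5,0],100],[[-1,0,-9],[0,-4,0],100],[[-1,0,-9],[0,-5.6,0],100],[[-1,0,-9],[0,-5.6,0],100]])

```text
time: 9.22
tool_pos: [0.4406, -0.1248, 0.1633]
tool_rot: [0.002, 0.996, -0.09, 0.002]
contact_force: [0.1, -0.3, 0.5]
gripper_width: 1.001
grasp_force: 0.0
```

```bash
python3 - <<'E'
from h import *
s=state();print(s['tool_pos'],s['joint_pos'])
p,d=grab_frame("top");W=world_pts("top",d);h=W[...,2]
for f,n in((NAR,"small"),):
    D=W[...,:2]-f[:2];c,sn=np.cos(f[2]),np.sin(f[2]);X=D[...,0]*c+D[...,1]*sn;Y=-D[...,0]*sn+D[...,1]*c
    m=(abs(X)<.13)&(abs(Y)<.06)&(h>.05)&(h<.071);print(n,m.sum(),np.percentile(X[m],[1,99]),np.percentile(Y[m],[2,50,98]))
m=(h>.055)&(h<.071)&(np.hypot(W[...,0]-.4295,W[...,1]-.3886)<.1);r=rect(W[m]);print("big",r)
B=(.4288,.3892,np.radians(18.9))
for y in(.135,.1):row([*place(B,0,y),.20 if y>.12 else .2],18.9-90)
cv2.imwrite("pics/t2.png",cv2.resize(p[80:300,60:380,::-1],None,fx=2.5,fy=2.5,interpolation=2))
E
```

```text
[ 0.44055553 -0.12475653  0.16334356] [-4.37729440e-01 -3.19195863e-01  2.06430122e+00 -1.63492668e-03
  1.39060040e+00  1.31403479e+00]
small 244 [-0.07028583  0.05919609] [-0.03129266  0.01101258  0.0394631 ]
big [429.2 388.7 139.5 126.8  19.4]
row [ -6.84 -24.85  -1.58] [ 0.01 -0.01  7.59]
row [ -6.16 -23.63  -1.58] [ 0.01 -0.01  7.59]
```

View pics/t2.png

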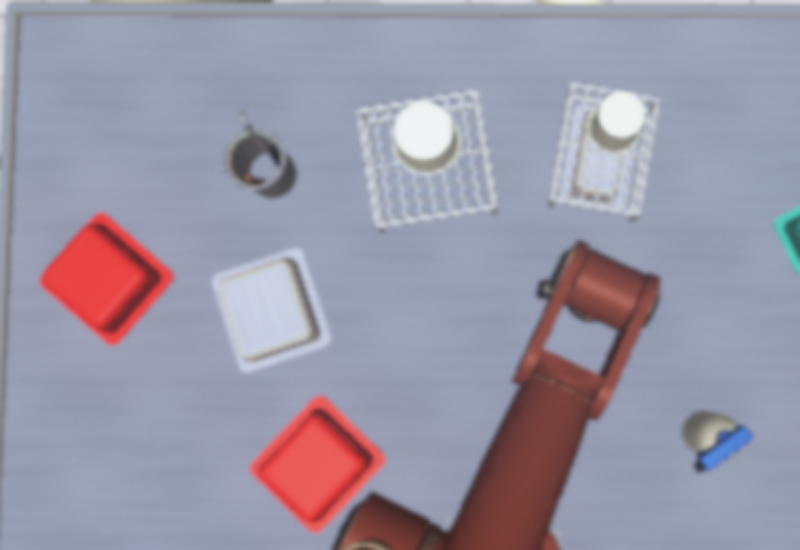

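The top view shows the small pan well under the narrow riser: its top's front edge is at riser x = -70 mm, so it is centred. The big pan is unmoved at (270,310), and the gap to the red pan's corner at (173,275) is about 65 mm. The arm can go over the pan to its left side.

>>> jog_arm(targets=[[[-1,-2.5,-1.6],[0,0,-1.3],100],[[-2,-5,-1.6],[0,0,-2.6],100],[[-3,-7.5,-1.6],[0,0,-3.9],100],[[-4,-10,-1.6],[0,0,-5.2],100],[[-5,-12.5,-1.6],[0,0,-6.5],100],[[-5.5,-15,-1.6],[0,0,-7.8],100],[[-6,-17.5,-1.6],[0,0,-9.1],100],[[-6.2,-20,-1.6],[0,0,-10.4],100]])

```text
time: 10.28
tool_pos: [0.3734, 0.3626, 0.2003]
tool_rot: [0.003, 0.802, 0.597, 0.003]
contact_force: [1.5, -1.4, 1.1]
gripper_width: 0.997
grasp_force: 0.0
```

```bash
python3 - <<'E'
from h import *
s=state();print(s['tool_pos'],s['joint_pos'])
B=(.4288,.3892,np.radians(19))
for z in(.2,.006):row([*place(B,0,.107),z],109)
E
```

```text
[0.37337746 0.36255948 0.20030888] [ 0.63033949 -0.18377392  1.89042448 -0.00502529  1.42805358  0.92306566]
row [ 5.13 -0.68  0.02] [ 0.06  0.   -4.47]
row [ 5.11 -0.75  7.78] [ 0.06  0.   -4.47]
```

>>> jog_arm(targets=[[[2.5,-0.7,0],[0,0,-1.3],100],[[5.1,-0.7,0],[0,0,-2.6],100],[[5.1,-0.7,0],[0,0,-3.9],100],[[5.1,-0.7,0],[0,0,-4.47],100],[[5.1,-0.7,2.5],[0,0,-4.47],100],[[5.1,-0.7,5],[0,0,-4.47],100],[[5.1,-0.7,7.5],[0,0,-4.47],100],[[5.1,-0.7,7.8],[0,0,-4.47],100]])

```text
time: 11.28
tool_pos: [0.3923, 0.4837, -0.0008]
tool_rot: [0.002, 0.583, 0.812, -0.004]
contact_force: [-0.9, 0.2, 0.2]
gripper_width: 1.002
grasp_force: 0.0
```

```bash
python3 - <<'E'
from h import *
s=state();print(s['tool_pos'],s['contact_force'])
B=(.4288,.3892,np.radians(19))
row([*place(B,0,.085),.008],109)
# push way: pan poses
T=(*place(BIG,-.225),BIG[2])
print("pan target",T)
for k in(.25,.5,.75,1):
    b=np.array(B)*(1-k)+np.array(T)*k; row([*place(b,0,.085),.008],np.degrees(b[2])+90)
E
```

```text
[ 0.39232505  0.48368968 -0.00076141] [-0.94862861  0.17161979  0.20848025]
row [-0.65  0.15 -0.35] [-0.03  0.05 -0.04]
pan target (np.float64(0.4531508916591364), np.float64(0.08597703198887699), np.float64(0.16755160819145562))
row [-3.6  -0.45 -0.32] [-0.03  0.05  0.25]
row [-6.56 -1.05 -0.3 ] [-0.03  0.06  0.54]
row [-9.53 -1.65 -0.27] [-0.03  0.06  0.84]
row [-12.5   -2.25  -0.25] [-0.03  0.06  1.13]
```

>>> jog_arm(targets=[[[-0.65,0,-0.3],[0,0,0],100],[[-1.4,-0.1,-0.3],[0,0,0.05],100],[[-2.2,-0.2,-0.3],[0,0,0.12],100],[[-3.0,-0.35,-0.3],[0,0,0.2],100],[[-3.9,-0.5,-0.3],[0,0,0.28],100],[[-4.8,-0.7,-0.3],[0,0,0.37],100],[[-5.7,-0.9,-0.3],[0,0,0.46],100],[[-6.5,-1.05,-0.3],[0,0,0.54],100]])

```text
time: 12.28
tool_pos: [0.4264, 0.3265, 0.0172]
tool_rot: [0.003, 0.614, 0.789, 0.007]
contact_force: [-0.3, 7.3, 5.4]
gripper_width: 1.001
grasp_force: 3.4
```

```bash
cat >> h.py <<'E'
def findpan(q):  # big pan from top camera: flange colour outline and top by depth near q
    p,d=grab_frame("top");W=world_pts("top",d);h=W[...,2]
    m=(h>.055)&(h<.071)&(np.hypot(W[...,0]-q[0],W[...,1]-q[1])<.1);print("top",m.sum(),rect(W[m]));return p
E
python3 - <<'E'
from h import *
s=state();print(s['tool_pos'],s['contact_force'])
p=findpan((.441,.238));cv2.imwrite("pics/t3.png",cv2.resize(p[80:300,60:380,::-1],None,fx=2.5,fy=2.5,interpolation=2))
E
```

```text
[0.42636407 0.32650461 0.01724842] [-0.25082009  7.27648369  5.36947536]
top 782 [443.7 248.7 141.1 117.3  13.7]
```

View pics/t3.png

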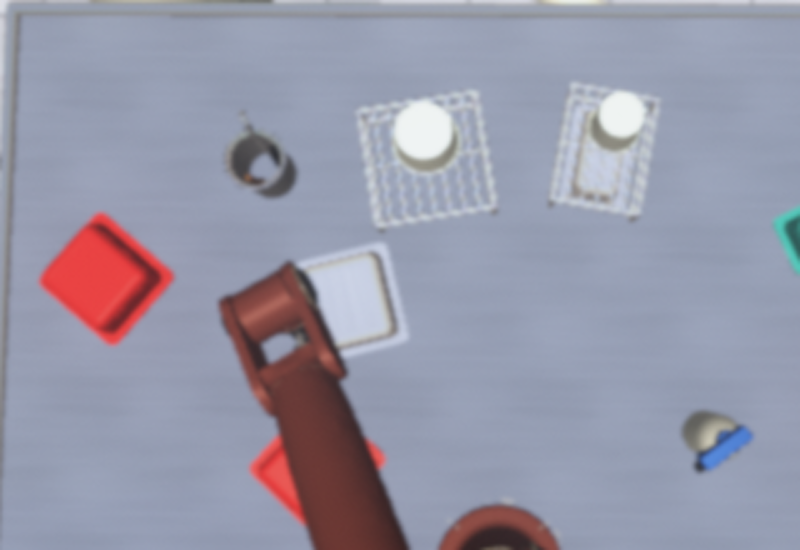

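The big pan follows cleanly. It is at about (355,300) px with yaw 13.7°, and the path to the front of the wide riser is clear.

```bash
python3 - <<'E'
from h import *
T=(*place(BIG,-.222),BIG[2])
row([*place(T,.002,.077),.016],99.6)
E
```

```text
row [-6.44 -0.84  0.01] [0.09 0.   0.58]
```

>>> jog_arm(targets=[[[-0.9,-0.12,0],[0,0,0.08],100],[[-1.8,-0.24,0],[0,0,0.16],100],[[-2.7,-0.36,0],[0,0,0.24],100],[[-3.6,-0.48,0],[0,0,0.32],100],[[-4.5,-0.6,0],[0,0,0.4],100],[[-5.3,-0.7,0],[0,0,0.48],100],[[-5.9,-0.77,0],[0,0,0.54],100],[[-6.4,-0.83,0],[0,0,0.58],100]])

```text
time: 13.32
tool_pos: [0.445, 0.1655, 0.0159]
tool_rot: [0.004, 0.645, 0.764, 0.005]
contact_force: [0.1, 6.4, 5.6]
gripper_width: 1.0
grasp_force: 3.6
```

>>> jog_arm(targets=[[[0,0,0],[0,0,0],100],[[1.0,0,0],[0,0,0],100],[[2,0,-1],[0,0,0],100],[[2,0,-3],[0,0,0],100],[[2,-2,-5.5],[0,0,0],100],[[2,-4,-6],[0,0,0],100]])

```text
time: 14.08
tool_pos: [0.3388, 0.1981, 0.1643]
tool_rot: [0.004, 0.645, 0.764, 0.003]
contact_force: [0.2, 0.1, 0.3]
gripper_width: 1.0
grasp_force: 0.0
```

```bash
python3 - <<'E'
from h import *
s=state();print(s['tool_pos'],s['joint_pos'])
T=(*place(BIG,-.222),BIG[2]);print(T)
p=findpan(T)
row([*place(BIG,-.385),.16],9.6)
E
```

```text
[0.33881636 0.1981234  0.16434576] [ 0.34156345 -0.52098882  2.20501259 -0.00364789  1.44804949  0.17303228]
(np.float64(0.456108879770348), np.float64(0.0864773382290253), np.float64(0.16755160819145562))
top 915 [455.6  89.8 139.9 126.3   9.3]
row [-5.19 -2.47  0.25] [  0.08   0.08 -11.23]
```

```bash
python3 - <<'E'
from h import *
P=(.4556,.0898,np.radians(9.3))
for z in(.16,.014): row([*place(P,-.096),z],9.3)
E
```

```text
row [-5.05  0.21  0.29] [  0.08   0.08 -11.19]
row [-5.05  0.13  6.13] [  0.08   0.08 -11.19]
```

>>> jog_arm(targets=[[[-1.5,0.2,0],[0,0,1.3],70],[[-3,0.2,0],[0,0,2.6],70],[[-5,0.2,0],[0,0,3.9],70],[[-5,0.2,0],[0,0,5.2],70],[[-5,0.2,0],[0,0,6.5],70],[[-5,0.2,0],[0,0,7.8],70],[[-5,0.2,0],[0,0,9.1],70],[[-5,0.2,0],[0,0,10.4],70]])

```text
time: 15.12
tool_pos: [0.3637, 0.0755, 0.1606]
tool_rot: [0.001, 0.99, 0.141, 0.002]
contact_force: [0.5, 0.6, -0.2]
gripper_width: 0.7
grasp_force: 0.0
```

```bash
python3 - <<'E'
from h import *
P=(.4556,.0898,np.radians(9.3));s=state();print(s['tool_pos'],s['joint_pos'])
for z in(.16,.014): row([*place(P,-.096),z],9.3)
E
```

```text
[0.36373436 0.07546568 0.16059818] [ 4.92057927e-03 -5.84599074e-01  2.25101973e+00 -1.88796087e-03
  1.47001932e+00  1.29375768e+00]
row [-0.12  0.01  0.02] [ 0.02 -0.03  0.86]
row [-0.15 -0.01  5.86] [ 0.02 -0.03  0.86]
```

>>> jog_arm(targets=[[[-0.14,0,0],[0,0,0.86],70],[[-0.14,0,2],[0,0,0.86],70],[[-0.14,0,4],[0,0,0.86],70],[[-0.14,0,5.8],[0,0,0.86],70],[[-0.14,0,5.8],[0,0,0.86],70]])

```text
time: 15.75
tool_pos: [0.3575, 0.0744, 0.0122]
tool_rot: [0.001, 0.996, 0.084, -0.002]
contact_force: [0.0, -0.1, -0.1]
gripper_width: 0.703
grasp_force: 0.0
```

```bash
python3 - <<'E'
from h import *
s=state();print(s['tool_pos'],s['joint_pos'],s['contact_force'])
row([*place(BIG,-.08-.085,0),.014],9.6)
E
```

```text
[0.35747192 0.0744089  0.012244  ] [ 1.81032919e-03 -3.69375236e-01  2.37535434e+00 -1.72628351e-03
  1.13975637e+00  1.40507888e+00] [ 0.00900731 -0.1245363  -0.05461635]
row [ 6.25  0.19 -0.1 ] [0.01 0.03 0.01]
```

>>> jog_arm(targets=[[[0.8,0.03,0],[0,0,0],70],[[1.6,0.06,0],[0,0,0],70],[[2.4,0.09,0],[0,0,0],70],[[3.2,0.12,0],[0,0,0],70],[[4.0,0.15,0],[0,0,0],70],[[4.8,0.18,0],[0,0,0],70],[[5.5,0.2,0],[0,0,0],70],[[6.1,0.2,0],[0,0,0],70]])

```text
time: 16.75
tool_pos: [0.5138, 0.0952, 0.0186]
tool_rot: [0.001, 0.996, 0.084, 0.003]
contact_force: [-6.2, -0.0, 4.8]
gripper_width: 0.701
grasp_force: 3.2
```

>>> jog_arm(targets=[[[-1,0,0],[0,0,0],70],[[-2,0,-2],[0,0,0],70],[[-3,0,-4.5],[0,0,0],70],[[-4,0,-6],[0,0,0],70],[[-4,0,-6],[0,0,0],70]])

```text
time: 17.38
tool_pos: [0.4162, 0.0786, 0.1731]
tool_rot: [0.001, 0.996, 0.084, 0.009]
contact_force: [-0.3, 0.5, -0.3]
gripper_width: 0.702
grasp_force: 0.0
```

```bash
python3 - <<'E'
from h import *
s=state();print(s['tool_pos'])
p,d=grab_frame("top");W=world_pts("top",d);h=W[...,2];f=BIG
D=W[...,:2]-f[:2];c,sn=np.cos(f[2]),np.sin(f[2]);X=D[...,0]*c+D[...,1]*sn;Y=-D[...,0]*sn+D[...,1]*c
m=(X<-.105)&(X>-.25)&(abs(Y)<.09)&(h>.056)&(h<.071);print(m.sum(),np.percentile(X[m],[1,99]),np.percentile(Y[m],[1,50,99]),rect(W[m]))
for x,z in((-.19,.10),(-.19,.014),(-.078,.014)): row([*place(BIG,x),z],9.6,45)
cv2.imwrite("pics/t4.png",cv2.resize(p[80:240,160:320,::-1],None,fx=3.5,fy=3.5,interpolation=2))
E
```

```text
[0.41615386 0.07863211 0.17306064]
291 [-0.14830845 -0.10543689] [-0.06022015 -0.00133843  0.05897471] [549.2 103.1  44.2 123.5   9.7]
row [ 2.9  -0.04  2.85] [0.02 5.53 0.01]
row [ 2.86 -0.05  6.29] [0.02 5.53 0.01]
row [ 7.34 -0.05  6.35] [0.02 5.53 0.01]
```

View pics/t4.png

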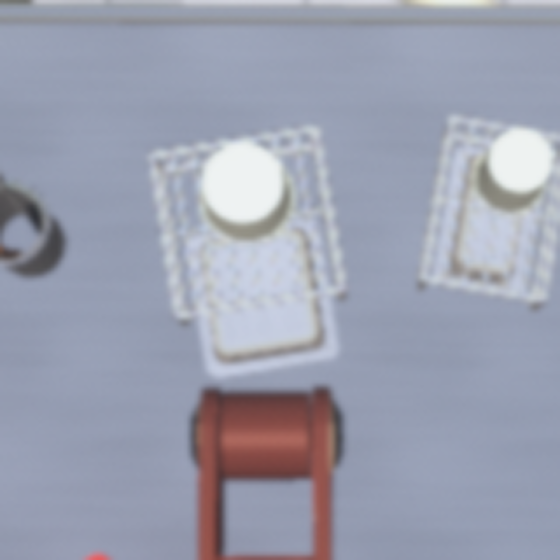

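The big pan is square and centred (y about -1 mm, x about -80 mm), its front half under the wide riser; rear flange at about (270,365). Now the tilted push.

>>> jog_arm(targets=[[[2.85,0,2.3],[0,1.3,0],70],[[2.85,0,2.3],[0,2.6,0],70],[[2.85,0,2.3],[0,3.9,0],70],[[2.85,0,2.8],[0,5.2,0],70],[[2.85,0,4.5],[0,5.53,0],70],[[2.85,0,6.2],[0,5.53,0],70],[[2.85,0,6.2],[0,5.53,0],70]])

```text
time: 18.3
tool_pos: [0.4811, 0.0906, 0.0061]
tool_rot: [-0.032, 0.924, 0.077, 0.373]
contact_force: [-0.3, -0.0, 1.1]
gripper_width: 0.704
grasp_force: 0.0
```

```bash
python3 - <<'E'
from h import *
s=state();print(s['tool_pos'],s['contact_force'])
for x in(-.13,-.077): row([*place(BIG,x),.016],9.6,45)
E
```

```text
[0.48114333 0.09060593 0.00608743] [-0.32451964 -0.03814208  1.06264547]
row [ 2.19 -0.    1.56] [-0.01  0.13 -0.01]
row [ 3.72 -0.    3.03] [-0.01  0.13 -0.01]
```

>>> jog_arm(targets=[[[0.6,0,0.1],[0,0.13,0],70],[[1.2,0,0.65],[0,0.13,0],70],[[1.7,0,1.1],[0,0.13,0],70],[[2.2,0,1.6],[0,0.13,0],70],[[2.7,0,2.1],[0,0.13,0],70],[[3.2,0,2.55],[0,0.13,0],70],[[3.55,0,2.9],[0,0.13,0],70],[[3.8,0,3.1],[0,0.13,0],70]])

```text
time: 19.3
tool_pos: [0.607, 0.1113, 0.0258]
tool_rot: [-0.032, 0.918, 0.078, 0.388]
contact_force: [-24.0, -7.1, 13.5]
gripper_width: 0.701
grasp_force: 14.4
```

```bash
cat >> h.py <<'E'
def check():
    p,d=grab_frame("top");W=world_pts("top",d);h=W[...,2]
    for f,n,w in((NAR,"small",.06),(BIG,"big",.09)):
        D=W[...,:2]-f[:2];c,sn=np.cos(f[2]),np.sin(f[2]);X=D[...,0]*c+D[...,1]*sn;Y=-D[...,0]*sn+D[...,1]*c
        m=(abs(X)<.1)&(abs(Y)<w)&(h>.055)&(h<.070);print(n,m.sum(),np.percentile(X[m],[1,3,10,98]).round(3),np.percentile(Y[m],[2,50,98]).round(3))
        m=(abs(X)<.1)&(abs(Y)<w)&(h>.12);print(" tub",W[m].mean(0).round(4))
    return p
E
python3 - <<'E'
from h import *
s=state();print(s['tool_pos'],s['contact_force']);D=s['tool_pos'][:2]-BIG[:2];print(D@[np.cos(BIG[2]),np.sin(BIG[2])])
check()
E
```

```text
[0.60703223 0.11133001 0.02575765] [-24.04232509  -7.07174742  13.51368039]
-0.06904552244296369
small 221 [-0.069 -0.068 -0.062  0.049] [-0.03   0.011  0.038]
 tub [ 0.7166 -0.1773  0.1752]
big 332 [-0.086 -0.066 -0.061  0.063] [-0.062  0.006  0.06 ]
 tub [0.6941 0.1213 0.1641]
```

>>> jog_arm(targets=[[[-1,0,-1],[0,0,0],70],[[-2,0,-2.5],[0,0,0],70],[[-3,0,-4.5],[0,0,0],70],[[-3,0,-7],[0,0,0],70],[[-3,0,-8],[0,0,0],70],[[-3,0,-8],[0,0,0],70]])

```text
time: 20.1
tool_pos: [0.4633, 0.0882, 0.1326]
tool_rot: [-0.029, 0.922, 0.078, 0.377]
contact_force: [-0.3, -0.7, -0.5]
gripper_width: 0.701
grasp_force: 0.0
```

```bash
python3 - <<'E'
from h import *
print(state()['tool_pos'],state()['contact_force'])
p=check();cv2.imwrite("pics/t5.png",cv2.resize(p[80:240,160:360,::-1],None,fx=3.5,fy=3.5,interpolation=2))
E
```

```text
[0.46326648 0.08821031 0.13264407] [-0.25017142 -0.67842608 -0.54332352]
small 226 [-0.069 -0.068 -0.062  0.048] [-0.03   0.011  0.039]
 tub [ 0.7168 -0.1775  0.1757]
big 324 [-0.067 -0.065 -0.06   0.064] [-0.062  0.005  0.06 ]
 tub [0.6945 0.1215 0.1644]
```

View pics/t5.png

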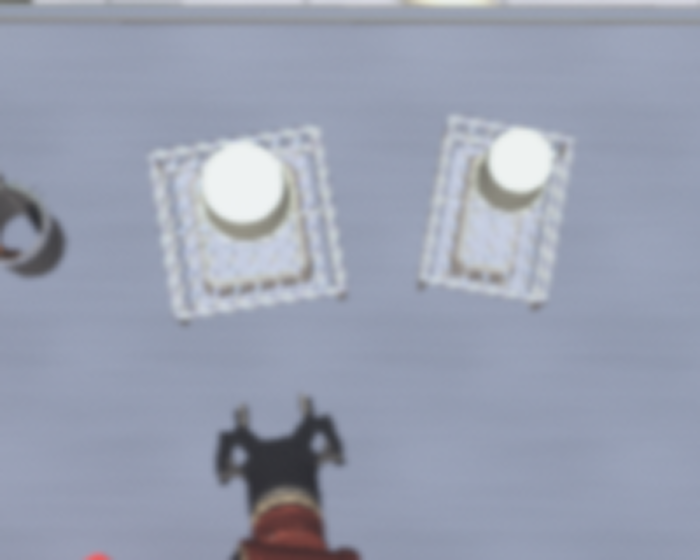

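Both pans lie fully under their risers: the big one at about (250,230) px and the small one at (490,220) px. Neither shows any flange in front, the tubs have not moved, and the gripper is clear.

```bash
python3 -c "
from plant import *
print(job_done())"
```

```text
the job is handed in; nothing more can be done
None
```

The job is handed in at about 20 s of the 72 s allowed: both pans lie flat and centred under their own risers, the tubs haven't moved, and nothing touched the pot or the bottle.

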